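# Snap the backplate onto the casting mould and keep it pressed

## Robot

A 7-joint arm with a two-finger parallel gripper is mounted at the origin on a cart in front of the work surface, level with it; the furniture and walls round the work are solid. World frame = base frame: x ahead of the robot, y to its left, z up, the work surface at z = 0. Lengths are in m, angles in rad, forces in N, time in s.
With the tool pointing down it reaches from about 0.4 to 0.85 m from the base axis. Payload 10.4 kg.
Tool frame: the origin (TCP) lies midway between the tips of the shut fingers; the grasp point (between the pads) lies 19 mm behind it; z points along the fingers, y is the line along which they close (so a half turn about z gives the same grasp; the last joint's range is limited). The gripper opens to 85 mm and grips with 20 to 120 N. Pads are 22 mm wide; open, the fingers measure 114 mm over their backs; the gripper's body (76 mm by 85 mm) begins 54 mm behind the grasp point. The pads swing forward as they close: fully open they stand 13 mm farther back than shut.
Start: joints at [1.188, 0.332, -0.065, 1.46, 0.022, 1.35, -0.088], TCP at [0.22, -0.585, 0.231] pointing down, gripper open.
Joint ranges: [-2.6, 2.6], [-0.5, 2.12], [-1.47, 1.34], [0.16, 2.42], [-1.27, 4.41], [0.06, 2.06], [-2.6, 2.6]. Speed limits (rad/s): [2.22, 2.22, 2.79, 2.79, 3.14, 3.14, 3.14].

## Interface

Orientations are given as a unit quaternion [x, y, z, w].
In Python, from workcell import get_obs, camera, camera_params, hand_in gives the robot as it stands.
- The arm moves only by the tool carry_out, never from a script. Its argument "commands" is a list that holds one entry, the list of rows, each a list of 6 numbers: the shift along the tool's x, y, z in units of 40 mm (1.0 is 40 mm), then the turn, a rotation vector about the tool's x, y, z in units of 6 degrees (1.0 is 6 degrees). In form: [[[x, y, z, ax, ay, az], ...]]. A call has 1 to 20 rows; each row shifts and turns the commanded pose from where the row before left it, along the tool's axes as they then stand; what a row does not reach is not made up. A row lasts 1/12 s, in which the tool goes at most 41.7 mm and 7.16 degrees, less where a joint would pass 70% of its speed; a pose out of reach is approached as far as the arm can. A call is refused whole if a number of a shift passes 1 or a number of a turn 1, either way. A call with a gripper value outside its range is refused whole. "hand" is the closure, from -1 (fully open) to 1 (shut), set as the call begins (left out, the last holds). The fingers move at their own pace and stop on an object; "force" is the grip in N (left out, the last holds). Time passes only in rows, so rows that do not move let the fingers close. It gives the time, the measured TCP pose, the force, the opening and the grip force at its end, in the units of the state.
- get_obs(): the state, without advancing time (a new reading comes with each control period).
- camera(name): name is "side" or "top" or "wrist"; returns the picture (480x640x3 uint8, red, green, blue); there is no depth.
- camera_params(name): a dict with "mtx" (3x3 intrinsics, pixels), "R" (3x3) and "t" (3): a world point X has camera coordinates R X + t. Camera axes: x right, y down, z forward; pixel columns grow to the right and rows downward; lengths in m; the calibration is good to about 2 mm. A picture is of the moment at which its call begins: read the wrist's pose just before it. camera_params takes no time and is no camera call; for the wrist camera it gives the pose at the moment of the call.
- hand_in(): hands the job in; it is judged then, once.
The state is a dict: "clock": time; "joint_pos": joint angles; "joint_velocities": joint speeds; "tau": joint torques, N m; "position": TCP position; "ee_rot": TCP orientation; "ft_force": force on the tool from outside, world axes, zero at the start; "torque": the same for the moment, N m; "grip_width": opening from 0.0 (shut) to 1.0 (fully open); "grasp_force": force on a finger pad.
Only numpy, scipy, OpenCV 4.12 (cv2) and the standard library are available. Lean on these libraries where they do the work, as an engineer would, in place of code of your own. Each camera call takes 0.05 s, during which the arm holds its last target. There are 200 camera calls.

## Task

Close the small casting mould: pick the backplate up by its rib, lower it over the two locating pins of the mould bed (thick pin in the large hole), and press it down until both spring catches snap over its ends and it sits flush on the bed. Do not stop there: keep pressing the closed plate firmly down on the bed (about 15 N), and finish the program still pressing, without letting up. Leave the other tools on the table where they are.

Things in the scene. Friction and masses are not known exactly. Their poses are not given: they have to be found in the camera images.
- backplate: Loose aluminium backplate, 148 (x) x 90 (y) x 10 (z) mm, 0.2 to 0.35 kg, flat on the table. Origin: centre of its underside; x along its length, z up. In the middle of its top stands the grip rib: 56 mm long along x, 18 mm thick in y, top 46 mm above the origin. Two through holes on the x axis: 20 mm wide at x = +50 mm, 12 mm wide at x = -50 mm.
- mould_bed: Steel mould bed, fixed to the table, 204 (x) x 116 (y) mm at the foot. Origin: centre of its underside; x along its length, z up. Flat seat, 148 x 90 mm, 24 mm above the origin. Two pins on the x axis, 18 mm thick at x = +50, 10 mm thick at x = -50, a sprung catch at each end. Closed, the plate's origin is at x = 0, y = 0, z = 24 mm in this frame, axes along the bed's.
- thick_pin (a point): Tip of the 18 mm locating pin, 36 mm above the bed's seat; the last 7 mm are tapered. Goes into the plate's 20 mm hole.
- thin_pin (a point): Tip of the 10 mm locating pin, 36 mm above the bed's seat; the last 7 mm are tapered. Goes into the plate's 12 mm hole.
- catch_big (a joint): Catch at the bed's +x end: 30 mm wide in y, foot at x = 82 mm, top 47 mm above the table, sloping nose 4 mm over the end of the seat. Hinge at the foot, rad: 0 upright, grows as the nose is pushed out (about 0.13 as the plate passes). Lowered on the pins, the plate rests on the two noses with its underside about 18 mm above the seat.
- catch_small (a joint): The same catch at the -x end, same values. Pushing the plate down between both noses takes a push that grows to about 12 to 20 N, with its underside about 14 mm above the seat; then the force drops suddenly, the plate goes down easily (one end may pass before the other), and as it meets the seat both catches spring back over its top (to 0).
- tweezers: Bystander, to be left alone: steel tweezers, 175x24x9 mm. Origin: centre of its underside.
- shears: Bystander, to be left alone: diamond shears, dark steel, 208x78x11 mm. Origin: centre of its underside.
- scoop: Bystander, to be left alone: aluminium frit scoop, 176x55x23 mm. Origin: centre of its underside.
- trowel: Bystander, to be left alone: small trowel with wooden handle, 256x60x24 mm. Origin: centre of its underside.
- cullet: Bystander, to be left alone: lump of pale glass, 43x49x26 mm. Origin: centre of its underside.

How it is judged:
By the outcome, as a careful person would: the job done as asked, in the order asked, and still so for the second after the job is handed in, while the arm keeps its last pose, push and grip.
It also fails if it takes over 50 s, if anything falls off the work surface, if the arm or the gripper's body presses on something with over 40 N, if the wrist force passes 120 N, or if a joint passes its speed limit or range.

## Working session

There is one attempt and no reset: what is moved stays moved. The work goes in short steps, Python scripts to look and compute and a tool call to move; the robot and the scene stay as the last step left them, time stands still between calls to the robot, and variables do not carry over. Pictures are saved under pics/ and viewed, at most 10 in all, crops included, and the job is handed in when it is done.

Besides the shell and the picture viewer there is one more tool, called after "Request:" as name([rows], argument=value, ...), one row to a line, values as JSON. carry_out: Moves the arm, as the interface text tells. Its arguments: {"type":"object","properties":{"commands":{"type":"array"},"hand":{"type":"number"},"force":{"type":"number"}},"required":["commands"]}

```bash
mkdir -p pics; python3 - <<'E'
from workcell import *
import cv2
o=get_obs(); print({k:(v if isinstance(v,(int,float)) else [round(float(a),4) for a in v]) for k,v in o.items()})
for n in ("top","side"):
    cv2.imwrite(f"pics/{n}0.png",camera(n)[:,:,::-1])
    p=camera_params(n); print(n,p)
E
```

```text
{'clock': 0.0, 'joint_pos': [1.1884, 0.3329, -0.0647, 1.461, 0.0216, 1.3499, -0.0885], 'joint_velocities': [-0.0009, -0.0017, 0.0006, 0.0004, 0.0011, 0.0001, -0.0003], 'tau': [-0.0013, -62.5442, 0.0481, -39.1607, 0.0161, 0.0098, 0.0], 'position': [0.2199, -0.5846, 0.2305], 'ee_rot': [0.9839, 0.1789, -0.0002, -0.0007], 'ft_force': [-0.0814, 0.0147, 0.7235], 'torque': [0.0219, -0.0133, -0.0364], 'grasp_force': 0.0, 'grip_width': 0.9996057397182398}
top {'mtx': array([[537.44325174,   0.        , 317.88593482],
       [  0.        , 537.44325174, 236.53715875],
       [  0.        ,   0.        ,   1.        ]]), 'R': array([[-0.0026698 , -0.99994568, -0.0100756 ],
       [-0.99137279,  0.00396701, -0.13101245],
       [ 0.1310453 ,  0.0096389 , -0.99132952]]), 't': array([-0.07119171,  0.53463019,  1.06664686])}
side {'mtx': array([[443.36949476,   0.        , 321.93818218],
       [  0.        , 443.36949476, 238.46829838],
       [  0.        ,   0.        ,   1.        ]]), 'R': array([[-0.93993816, -0.34043706,  0.02487705],
       [-0.18839124,  0.45660622, -0.86949382],
       [ 0.2846489 , -0.82195704, -0.49331697]]), 't': array([0.45164888, 0.21236116, 0.64701911])}
```

View pics/top0.png

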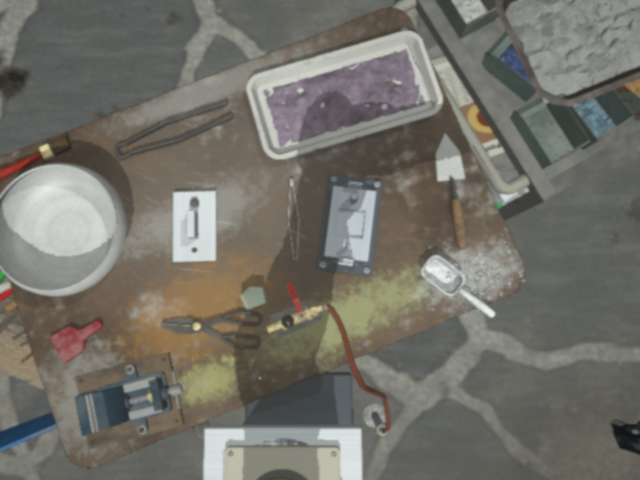

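View pics/side0.png

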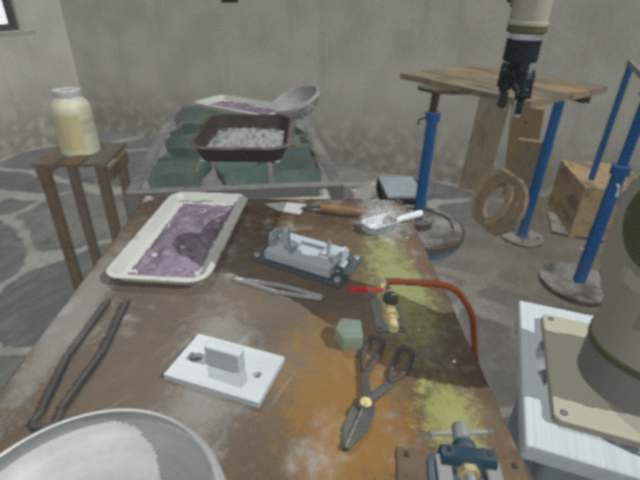

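The plate (white) is at about (194,227) in the top view, with its large hole near (195,201). The bed is at about (350,225), with a pin near (353,199). I'll zoom in and measure.

```bash
cat > h.py <<'E'
from workcell import *
import numpy as np, cv2
def ray(p,uv,z):
    d=p["R"].T@np.linalg.solve(p["mtx"],[uv[0],uv[1],1.]); c=-p["R"].T@p["t"]
    return c+d*(z-c[2])/d[2]
def proj(p,X):
    q=p["mtx"]@(p["R"]@np.asarray(X)+p["t"]); return q[:2]/q[2]
E
python3 - <<'E'
from h import *
im=cv2.imread("pics/top0.png"); p=camera_params("top")
c=im[170:285,160:400]; cv2.imwrite("pics/z.png",cv2.resize(c,None,fx=3.3,fy=3.3,interpolation=cv2.INTER_CUBIC))
hsv=cv2.cvtColor(im,cv2.COLOR_BGR2HSV)
m=((hsv[...,2]>170)&(hsv[...,1]<40)).astype(np.uint8); m[:, :160]=0;m[:,235:]=0;m[:180]=0;m[275:]=0
cs=max(cv2.findContours(m,0,2)[0],key=cv2.contourArea); r=cv2.minAreaRect(cs); print(r)
b=np.array([ray(p,q,.01)[:2] for q in cv2.boxPoints(r)]);print("plate",b.round(4),b.mean(0))
g=hsv[...]
# dark bed foot: bluish dark
m=((hsv[...,0]>90)&(hsv[...,0]<130)&(hsv[...,2]<140)&(hsv[...,1]>25)).astype(np.uint8); m[:, :305]=0;m[:,395:]=0;m[:165]=0;m[285:]=0
m=cv2.morphologyEx(m,cv2.MORPH_CLOSE,np.ones((5,5)))
cs=max(cv2.findContours(m,0,2)[0],key=cv2.contourArea); r=cv2.minAreaRect(cs); print(r)
b=np.array([ray(p,q,.012)[:2] for q in cv2.boxPoints(r)]);print("bed",b.round(4),b.mean(0),np.linalg.norm(b-np.roll(b,1,0),axis=1))
E
```

```text
((194.0, 226.0), (70.0, 42.0), 90.0)
plate [[0.6365 0.235 ]
 [0.6361 0.1455]
 [0.487  0.1422]
 [0.4873 0.2301]] [0.56174799 0.18821012]
((375.8653869628906, 207.9274444580078), (2.3844783306121826, 40.30904006958008), 6.519801616668701)
bed [[ 0.5554 -0.187 ]
 [ 0.641  -0.198 ]
 [ 0.6404 -0.203 ]
 [ 0.5548 -0.1919]] [ 0.59786763 -0.194979  ] [0.00498318 0.08629665 0.00503228 0.08628738]
```

View pics/z.png

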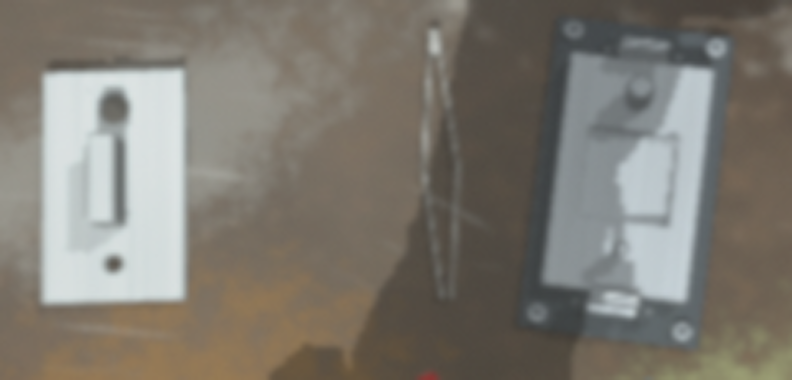

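The crop shows bed foot corners at (558,17), (735,38), (697,350) and (518,328), thick pin tip at (640,82), thin pin at about (615,237), and plate holes at (113,107) and (113,263). All of these are crop pixels, scale 3.3.

```bash
cat >> h.py <<'E'
from scipy.spatial.transform import Rotation as Ro
def go(x,y,z,yaw):
    "turn (deg about tool z, after levelling ignored), then shift in tool axes after the turn, units"
    o=get_obs(); R=Ro.from_quat(o["ee_rot"]).as_matrix(); y0=np.degrees(np.arctan2(R[1,0],R[0,0]))
    T=Ro.from_euler("z",yaw,degrees=True).as_matrix()@np.diag([1,-1,-1.])
    print("yaw now",y0.round(2),"turn units rotvec",(Ro.from_matrix(R.T@T).as_rotvec(degrees=True)/6).round(3),"shift units",(T.T@(np.array([x,y,z])-o["position"])/.04).round(3))
E
python3 - <<'E'
from h import *
p=camera_params("top")
f=lambda u,v,z: ray(p,(u/3.3+160-.35,v/3.3+170-.35),z)[:2]
c=[(558,17),(735,38),(697,350),(518,328)]
b=np.array([f(*q,.012) for q in c]); print("bed",b.mean(0), np.linalg.norm(b-np.roll(b,1,0),axis=1))
d=b[0]+b[1]-b[2]-b[3]; yb=np.degrees(np.arctan2(d[1],d[0])); print("yaw",yb)
t=f(640,82,.06); s=f(615,237,.06); print(t,s,(t+s)/2,np.linalg.norm(t-s),np.degrees(np.arctan2(*(t-s)[::-1])))
h=f(113,107,.01),f(113,263,.01); print("plate",h,(h[0]+h[1])/2,np.degrees(np.arctan2(*(h[0]-h[1])[::-1])))
go(.5,-.3,.3,yb)
E
```

```text
bed [ 0.562322   -0.13950375] [0.20193924 0.11444702 0.20190252 0.11316387]
yaw -7.642808092007822
[ 0.61650028 -0.14563203] [ 0.52089436 -0.12941241] [ 0.56869732 -0.13752222] 0.09697199659188009 -9.628594283518508
plate (array([0.61238126, 0.18981838]), array([0.51164812, 0.18703547])) [0.56201469 0.18842693] 1.5824849260150855
yaw now 20.62 turn units rotvec [-1.10e-02  4.00e-03  4.71e+00] shift units [ 5.993 -7.985 -1.735]
```

Request:
carry_out([
  [[0,0,-0.2,0,0,0.94],[0,0,-0.2,0,0,0.94],[0,0,-0.2,0,0,0.94],[0,0,-0.2,0,0,0.94],[0,0,-0.2,0,0,0.94]],
], hand=-1)

```text
clock: 0.52
position: [0.22, -0.5848, 0.2712]
ee_rot: [0.998, -0.069, -0.0, -0.0]
ft_force: [-0.1, -0.7, 0.5]
grip_width: 1.002
grasp_force: 0.0
```

Request:
carry_out([
  [[0.39,-0.68,0,0,0,0],[0.39,-0.68,0,0,0,0],[0.39,-0.68,0,0,0,0],[0.39,-0.68,0,0,0,0],[0.39,-0.68,0,0,0,0],[0.39,-0.68,0,0,0,0],[0.39,-0.68,0,0,0,0],[0.39,-0.68,0,0,0,0],[0.39,-0.68,0,0,0,0],[0.39,-0.68,0,0,0,0],[0.39,-0.68,0,0,0,0],[0.39,-0.68,0,0,0,0],[0.39,-0.68,0,0,0,0],[0.39,-0.68,0,0,0,0],[0.39,-0.68,0,0,0,0],[0.39,-0.68,0,0,0,0],[0.39,-0.68,0,0,0,0],[0.39,-0.68,0,0,0,0],[0,0,0,0,0,0],[0,0,0,0,0,0]],
])

```text
clock: 2.18
position: [0.5636, -0.1346, 0.2707]
ee_rot: [0.998, -0.064, -0.0, -0.0]
ft_force: [-0.1, -1.4, 0.6]
grip_width: 1.0
grasp_force: 0.0
```

```bash
python3 - <<'E'
from h import *
o=get_obs(); print(o["clock"],o["position"],o["joint_pos"],o["ft_force"])
p=camera_params("wrist"); im=camera("wrist")[:,:,::-1]
cv2.imwrite("pics/w1.png",im); np.savez("w1.npz",**p)
print(p, proj(p,[.614,-.146,.06]),proj(p,[.515,-.132,.06]))
E
```

```text
2.1833 [ 0.5636074  -0.13462689  0.27069158] [ 0.4916562   0.24143125 -0.40123572  1.50800376  0.09386297  1.41229225
 -1.61347044] [-0.08218838 -1.44310169  0.5975925 ]
{'mtx': array([[359.9331782 ,   0.        , 316.39104022],
       [  0.        , 359.9331782 , 238.45986667],
       [  0.        ,   0.        ,   1.        ]]), 'R': array([[-1.27940112e-01, -9.91781884e-01, -1.49601339e-04],
       [-9.38113291e-01,  1.20967900e-01,  3.24515363e-01],
       [-3.21830361e-01,  4.16588748e-02, -9.45880414e-01]]), 't': array([-0.06225793,  0.48972329,  0.60493451])} [320.54732371 150.20600051] [319.02569748 248.10236445]
```

View pics/w1.png

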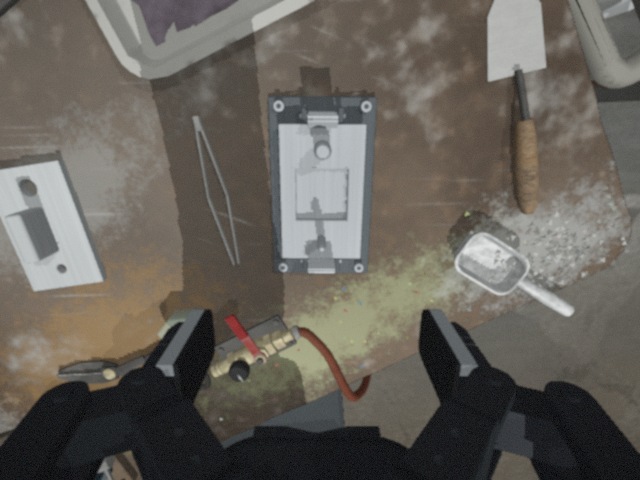

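The wrist view shows the bed upright: seat corners at about (280,123), (367,125), (361,260) and (281,258), thick pin tip at about (323,150), thin pin at about (320,240). I'll zoom in on it for sub-millimetre picks and fit the seat edges.

```bash
python3 - <<'E'
from h import *
im=cv2.imread("pics/w1.png"); p=np.load("w1.npz")
cv2.imwrite("pics/z2.png",cv2.resize(im[85:283,260:388],None,fx=3,fy=3,interpolation=cv2.INTER_CUBIC))
g=cv2.GaussianBlur(cv2.cvtColor(im,cv2.COLOR_BGR2GRAY),(3,3),0).astype(float)
# seat edges: strongest gradient, sub-pixel by parabola
def edge(line,lo,hi,s):
    d=s*np.gradient(line)[lo:hi]; i=int(d.argmax()); 
    if 0<i<len(d)-1: i+= .5*(d[i-1]-d[i+1])/(d[i-1]-2*d[i]+d[i+1])
    return lo+i
def fit(pts):
    P=np.array([ray(p,q,.024)[:2] for q in pts],np.float32)
    v=cv2.fitLine(P,cv2.DIST_HUBER,0,.0005,.01).ravel(); return v
L=fit([(edge(g[r],272,290,1),r) for r in range(135,250)])
R=fit([(edge(g[r],355,373,-1),r) for r in range(135,250)])
T=fit([(c,edge(g[:,c],115,132,1)) for c in list(range(288,303))+list(range(344,360))])
B=fit([(c,edge(g[:,c],250,268,-1)) for c in list(range(288,303))+list(range(338,355))])
for n,v in zip("LRTB",(L,R,T,B)): print(n,v.round(4),np.degrees(np.arctan(v[1]/v[0])).round(2))
X=lambda a,b:(lambda s:a[2:]+s[0]*a[:2])(np.linalg.solve(np.c_[a[:2],-b[:2]],b[2:]-a[2:]))
q=np.array([X(L,T),X(R,T),X(R,B),X(L,B)]); print(q.round(4),q.mean(0),np.linalg.norm(q-np.roll(q,1,0),axis=1))
E
```

```text
L [ 0.991  -0.1338  0.571  -0.0963] -7.69
R [ 0.9912 -0.1323  0.5594 -0.1862] -7.6
T [ 0.1345  0.9909  0.6375 -0.1478] 82.27
B [ 0.1312  0.9914  0.4909 -0.119 ] 82.46
[[ 0.6431 -0.1061]
 [ 0.631  -0.1958]
 [ 0.4834 -0.1761]
 [ 0.4953 -0.0861]] [ 0.5631821  -0.14099877] [0.14922735 0.09054065 0.1489234  0.09077193]
```

View pics/z2.png

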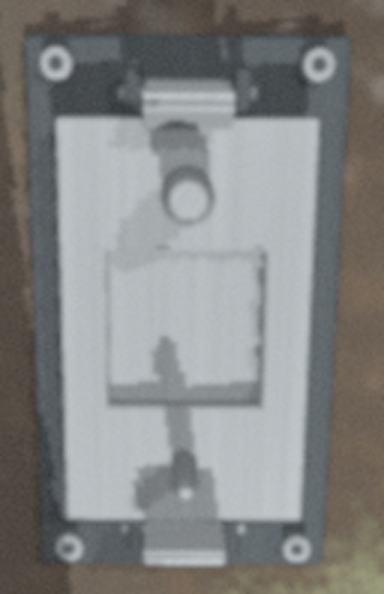

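The pins' flat tops are at crop (188,199) and (185,493), which is (322.3,151.0) and (321.3,249.0) in the full image. The seat fit came out at the right size, with the bed at (0.5632, -0.1410), yaw -7.6°. Next I'll move over the plate.

Request:
carry_out([
  [[0,0,0,0,0,-0.75],[0,0,0,0,0,-0.75],[0.01,-0.67,0,0,0,0],[0.02,-0.67,0,0,0,0],[0.02,-0.67,0,0,0,0],[0.02,-0.67,0,0,0,0],[0.02,-0.67,0,0,0,0],[0.02,-0.67,0,0,0,0],[0.02,-0.67,0,0,0,0],[0.02,-0.67,0,0,0,0],[0.02,-0.67,0,0,0,0],[0.02,-0.67,0,0,0,0],[0,-0.67,0,0,0,0],[0,-0.67,0,0,0,0],[0,0,0,0,0,0],[0,0,0,0,0,0]],
])

```text
clock: 3.57
position: [0.5624, 0.1851, 0.2711]
ee_rot: [1.0, 0.013, -0.0, 0.0]
ft_force: [0.1, -1.2, -0.7]
grip_width: 1.001
grasp_force: 0.0
```

```bash
python3 - <<'E'
from h import *
p=np.load("w1.npz")
t=ray(p,(322.3,151),.06)[:2]; s=ray(p,(321.3,249),.06)[:2]; print("pins",t,s,(t+s)/2,np.linalg.norm(t-s),np.degrees(np.arctan2(*(t-s)[::-1])))
o=get_obs(); print(o["clock"],o["position"])
p=camera_params("wrist"); im=camera("wrist")[:,:,::-1].copy()
cv2.imwrite("pics/w2.png",im); np.savez("w2.npz",**p)
hsv=cv2.cvtColor(im,cv2.COLOR_BGR2HSV)
c0=proj(p,[.562,.188,.01]); print("c0",c0)
m=cv2.inRange(hsv,(0,0,150),(180,45,255)); m=cv2.morphologyEx(m,cv2.MORPH_CLOSE,np.ones((15,15)))
cs=[c for c in cv2.findContours(m,0,2)[0] if cv2.pointPolygonTest(c,tuple(map(float,c0)),False)>0]
r=cv2.minAreaRect(cs[0]); print(r)
q=cv2.approxPolyDP(cs[0],12,True)[:,0]; print(q.tolist())
W=np.array([ray(p,k,.01)[:2] for k in q]); print(W.round(4),W.mean(0))
x,y,w,h=cv2.boundingRect(cs[0]); x-=8;y-=8;w+=16;h+=16; print("crop",x,y,w,h)
cv2.imwrite("pics/z3.png",cv2.resize(im[y:y+h,x:x+w],None,fx=3,fy=3,interpolation=cv2.INTER_CUBIC))
E
```

```text
pins [ 0.61304939 -0.14757275] [ 0.51369917 -0.13423817] [ 0.56337428 -0.14090546] 0.10024109562926957 -7.644439916921771
3.5667 [0.56243514 0.18507752 0.27110747]
c0 [312.82923073 192.86674187]
((324.0, 190.5), (129.0, 104.0), 90.0)
[[272, 126], [277, 254], [350, 255], [354, 188], [376, 188], [355, 183], [356, 126]]
[[0.6334 0.2334]
 [0.4864 0.2294]
 [0.4873 0.1415]
 [0.5688 0.1416]
 [0.5694 0.1167]
 [0.5745 0.1408]
 [0.6357 0.1434]] [0.56508028 0.16381527]
crop 264 118 121 146
```

View pics/z3.png

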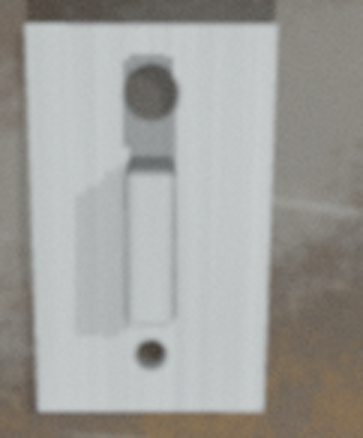

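The close view shows the plate cleanly: holes at crop (151,91) and (151,353), rib between them, corners near (272,126), (277,254), (350,255) and (356,126) in the full image. I'll fit its edges the same way.

```bash
python3 - <<'E'
from h import *
im=cv2.imread("pics/w2.png"); p=np.load("w2.npz")
g=cv2.GaussianBlur(cv2.cvtColor(im,cv2.COLOR_BGR2GRAY),(3,3),0).astype(float)
def edge(line,lo,hi,s):
    d=s*np.gradient(line)[lo:hi]; i=int(d.argmax())
    if 0<i<len(d)-1: i+= .5*(d[i-1]-d[i+1])/(d[i-1]-2*d[i]+d[i+1])
    return lo+i
def fit(pts):
    P=np.array([ray(p,q,.01)[:2] for q in pts],np.float32)
    return cv2.fitLine(P,cv2.DIST_HUBER,0,.0005,.01).ravel()
L=fit([(edge(g[r],266,284,1),r) for r in range(132,248)])
R=fit([(edge(g[r],345,362,-1),r) for r in range(132,248)])
T=fit([(c,edge(g[:,c],118,134,1)) for c in range(280,348)])
B=fit([(c,edge(g[:,c],246,264,-1)) for c in range(283,345)])
for n,v in zip("LRTB",(L,R,T,B)): print(n,np.degrees(np.arctan(v[1]/v[0])).round(2))
X=lambda a,b:(lambda s:a[2:]+s[0]*a[:2])(np.linalg.solve(np.c_[a[:2],-b[:2]],b[2:]-a[2:]))
q=np.array([X(L,T),X(R,T),X(R,B),X(L,B)]); print(q.round(4),q.mean(0),np.linalg.norm(q-np.roll(q,1,0),axis=1))
h=[ray(p,(264+a/3-.33,118+b/3-.33),.01)[:2] for a,b in((151,91),(151,353))]; print("holes",h,(h[0]+h[1])/2,np.degrees(np.arctan2(*(h[0]-h[1])[::-1])))
c=q.mean(0); go(c[0],c[1],.022,1.6)
E
```

```text
L 1.31
R 1.36
T -88.61
B -88.48
[[0.6343 0.2338]
 [0.6365 0.1432]
 [0.4876 0.1397]
 [0.4852 0.2304]] [0.5609062  0.18679467] [0.1491095  0.09065739 0.14889121 0.09077996]
holes [array([0.61163766, 0.18785571]), array([0.51118745, 0.18544698])] [0.56141255 0.18665134] 1.373656787227569
yaw now 1.35 turn units rotvec [ 0.01   0.001 -0.042] shift units [-0.048 -0.083  6.227]
```

Request:
carry_out([
  [[-0.03,-0.04,0.6,0,0,0],[0,0,0.6,0,0,0],[0,0,0.6,0,0,0],[0,0,0.6,0,0,0],[0,0,0.6,0,0,0],[0,0,0.6,0,0,0],[0,0,0.6,0,0,0],[0,0,0.6,0,0,0],[0,0,0.6,0,0,0],[0,0,0.5,0,0,0],[0,0,0.3,0,0,0],[0,0,0.13,0,0,0],[0,0,0,0,0,0],[0,0,0,0,0,0]],
])

```text
clock: 4.78
position: [0.5622, 0.1861, 0.019]
ee_rot: [1.0, 0.012, 0.001, 0.0]
ft_force: [0.6, -0.3, 0.8]
grip_width: 0.999
grasp_force: 0.0
```

Request:
carry_out([
  [[0,0,0,0,0,0],[0,0,0,0,0,0],[0,0,0,0,0,0],[0,0,0,0,0,0],[0,0,0,0,0,0],[0,0,0,0,0,0],[0,0,0,0,0,0],[0,0,0,0,0,0],[0,0,0,0,0,0],[0,0,0,0,0,0],[0,0,0,0,0,0],[0,0,0,0,0,0]],
], hand=1, force=90)

```text
clock: 5.78
position: [0.5618, 0.1869, 0.0187]
ee_rot: [1.0, 0.012, 0.0, -0.0]
ft_force: [-1.2, -0.4, 5.9]
grip_width: 0.19
grasp_force: 89.0
```

Request:
carry_out([
  [[0,0,-0.2,0,0,0],[0,0,-0.4,0,0,0],[0,0,-0.5,0,0,0],[0,0,-0.5,0,0,0],[0,0,-0.5,0,0,0],[0,0,-0.5,0,0,0],[0,0,-0.4,0,0,0],[0,0,-0.2,0,0,0],[0,0,0,0,0,0],[0,0,0,0,0,0]],
])

```text
clock: 6.62
position: [0.5612, 0.1863, 0.1455]
ee_rot: [1.0, 0.012, -0.0, 0.0]
ft_force: [-0.3, -0.1, -3.8]
grip_width: 0.195
grasp_force: 87.9
```

```bash
python3 - <<'E'
from h import *
o=get_obs(); print(o["clock"],o["position"],o["ft_force"],o["grip_width"],o["grasp_force"])
p=camera_params("wrist"); im=camera("wrist")[:,:,::-1].copy(); cv2.imwrite("pics/w3.png",im); np.savez("w3.npz",**p)
zt=o["position"][2]-.0087; c=np.array([.561,.1868])
for x,y in((74,45),(74,-45),(-74,-45),(-74,45),(50,0),(-50,0)): 
    a=np.radians(1.36); print(proj(p,[c[0]+(x*np.cos(a)-y*np.sin(a))/1e3,c[1]+(x*np.sin(a)+y*np.cos(a))/1e3,zt]).round(1))
E
```

```text
6.6167 [0.56117951 0.18627371 0.14553669] [-0.32171556 -0.06392862 -3.77629641] 0.19461736712298414 87.90731191635132
[202.3 139.3]
[423.9 139.6]
[397.  423.5]
[230.2 423.4]
[313.3 197.5]
[313.6 387.3]
```

View pics/w3.png

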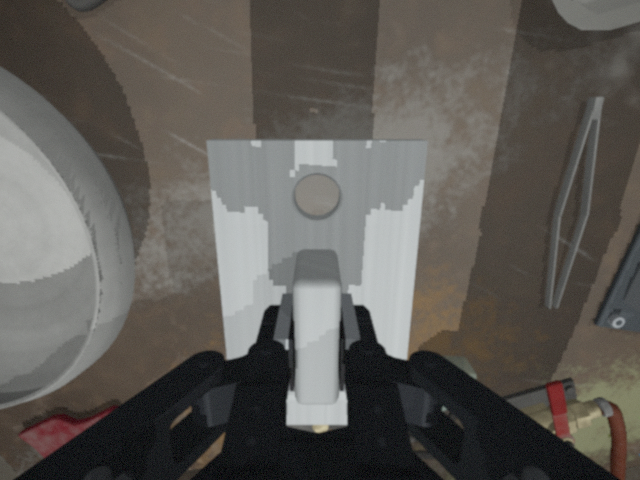

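The held plate shows corners at about (207,140) and (427,140) and the big hole at about (317,195). It sits square in the hand, about 1.5 mm sideways from where I predicted. I'll measure its offset in the tool frame and work out the move to the bed.

```bash
python3 - <<'E'
from h import *
im=cv2.imread("pics/w3.png"); p=np.load("w3.npz"); o=get_obs()
g=cv2.GaussianBlur(cv2.cvtColor(im,cv2.COLOR_BGR2GRAY),(3,3),0).astype(float)
def edge(line,lo,hi,s):
    d=s*np.gradient(line)[lo:hi]; i=int(d.argmax())
    if 0<i<len(d)-1: i+= .5*(d[i-1]-d[i+1])/(d[i-1]-2*d[i]+d[i+1])
    return lo+i
zt=o["position"][2]-.0087
def fit(pts):
    P=np.array([ray(p,q,zt)[:2] for q in pts],np.float32)
    return cv2.fitLine(P,cv2.DIST_HUBER,0,.0005,.01).ravel()
L=fit([(edge(g[r],198,235,1),r) for r in range(220,340)])
R=fit([(edge(g[r],400,440,-1),r) for r in range(220,340)])
T=fit([(c,edge(g[:,c],132,150,1)) for c in range(220,415)])
for n,v in zip("LRT",(L,R,T)): print(n,np.degrees(np.arctan(v[1]/v[0])).round(2))
X=lambda a,b:(lambda s:a[2:]+s[0]*a[:2])(np.linalg.solve(np.c_[a[:2],-b[:2]],b[2:]-a[2:]))
a,b=X(L,T),X(R,T); d=L[:2]*np.sign(L[0])+R[:2]*np.sign(R[0]); d/=np.linalg.norm(d); c=(a+b)/2-d*.074
yaw=np.degrees(np.arctan2(d[1],d[0])); print("w",np.linalg.norm(a-b),"centre",c,"yaw",yaw)
Rm=Ro.from_quat(o["ee_rot"]).as_matrix(); off=Rm.T@np.r_[c-o["position"][:2],0]; print("tool offset mm",off*1e3)
ty=np.degrees(np.arctan2(Rm[1,0],Rm[0,0])); B=np.array([.5633,-.1410]); by=-7.63; ny=by-(yaw-ty)
A=np.radians(ny); tx=B-np.array([np.cos(A)*off[0]+np.sin(A)*off[1],np.sin(A)*off[0]-np.cos(A)*off[1]]); print("TCP target",tx,ny); go(*tx,.125,ny)
E
```

```text
L 1.31
R 1.45
T -88.68
w 0.09065388 centre [0.5608584  0.18532737] yaw 1.3755713
tool offset mm [-1.28401624e-02  7.96103124e-01  5.44958740e-04]
TCP target [ 0.56341793 -0.14021258] -7.593520627916787
yaw now 1.41 turn units rotvec [0.007 0.015 1.501] shift units [1.142 8.078 0.497]
```

Request:
carry_out([
  [[0,0,0,0,0,0.5],[0,0,0,0,0,0.5],[0,0,0,0,0,0.5],[0.05,0.35,0,0,0,0],[0.1,0.66,0,0,0,0],[0.1,0.7,0,0,0,0],[0.1,0.7,0,0,0,0],[0.1,0.7,0,0,0,0],[0.1,0.7,0,0,0,0],[0.1,0.7,0,0,0,0],[0.1,0.7,0,0,0,0],[0.1,0.7,0,0,0,0],[0.1,0.7,0,0,0,0],[0.1,0.7,0,0,0,0],[0.1,0.5,0,0,0,0],[0.09,0.27,0,0,0,0],[0,0,0.2,0,0,0],[0,0,0.3,0,0,0],[0,0,0,0,0,0],[0,0,0,0,0,0]],
])

```text
clock: 8.33
position: [0.5672, -0.1382, 0.1245]
ee_rot: [0.998, -0.065, -0.001, -0.001]
ft_force: [0.1, -0.6, -3.5]
grip_width: 0.195
grasp_force: 88.2
```

```bash
python3 - <<'E'
from h import *
o=get_obs(); print(o["clock"],o["position"],o["ft_force"]); go(.56342,-.14021,.0827,-7.6)
cv2.imwrite("pics/s4.png",cv2.resize(camera("side")[190:330,220:390,::-1],None,fx=4,fy=4,interpolation=cv2.INTER_CUBIC))
E
```

```text
8.3333 [ 0.5672059  -0.13818504  0.12452978] [ 0.09816344 -0.55159971 -3.4710587 ]
yaw now -7.43 turn units rotvec [-0.01   0.027  0.028] shift units [-0.087  0.063  1.046]
```

View pics/s4.png

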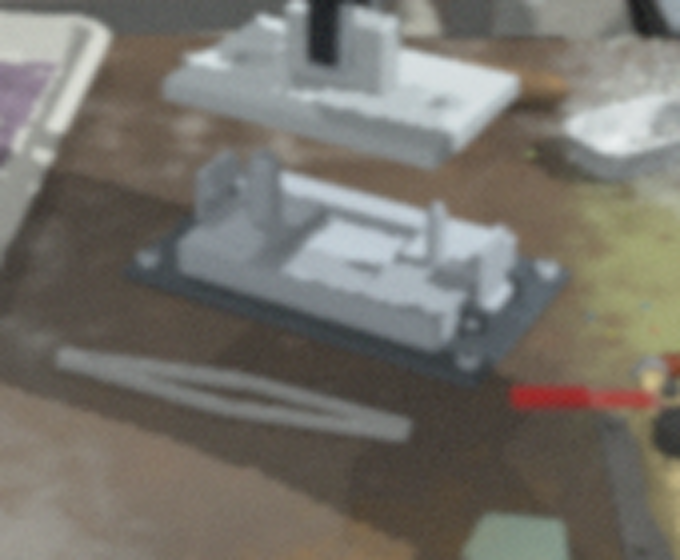

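The side view shows the plate over the bed, with the large hole on the thick-pin side and the pins clear underneath. I'll trim the offset and come down to just above the pin tips.

Request:
carry_out([
  [[-0.04,0.03,0,0,0,0.03],[-0.05,0.03,0.2,0,0,0],[0,0,0.3,0,0,0],[0,0,0.3,0,0,0],[0,0,0,0,0,0],[0,0,0,0,0,0],[0,0,0,0,0,0]],
])

```text
clock: 8.97
position: [0.5642, -0.1422, 0.0941]
ee_rot: [0.998, -0.068, -0.0, -0.0]
ft_force: [0.3, 0.4, -3.6]
grip_width: 0.19
grasp_force: 88.2
```

```bash
python3 - <<'E'
from h import *
o=get_obs(); print(o["clock"],o["position"],o["ft_force"],o["torque"]); go(.56342,-.14021,.0627,-7.6)
E
```

```text
8.9667 [ 0.56415822 -0.14224464  0.09405427] [ 0.28745477  0.42789881 -3.58203986] [ 0.00365013  0.00289218 -0.00440903]
yaw now -7.76 turn units rotvec [-0.001  0.001 -0.027] shift units [-0.025 -0.048  0.784]
```

Request:
carry_out([
  [[0,0,0,0,0,0],[0,0,0,0,0,0],[0,0,0,0,0,0]],
])

```text
clock: 9.22
position: [0.5644, -0.1423, 0.0945]
ee_rot: [0.998, -0.068, 0.0, 0.0]
ft_force: [-0.7, -0.5, -3.3]
grip_width: 0.193
grasp_force: 88.2
```

Request:
carry_out([
  [[0,0,0,0,0,0],[0,0,0,0,0,0],[0,0,0,0,0,0]],
])

```text
clock: 9.47
position: [0.5641, -0.1423, 0.0942]
ee_rot: [0.998, -0.068, 0.0, 0.0]
ft_force: [-0.4, -0.9, -3.4]
grip_width: 0.197
grasp_force: 88.2
```

```bash
python3 - <<'E'
from h import *
go(.56342,-.14021,.0627,-7.6)
E
```

```text
yaw now -7.77 turn units rotvec [ 0.001 -0.002 -0.028] shift units [-0.025 -0.05   0.788]
```

Request:
carry_out([
  [[-0.025,-0.05,0,0,0,-0.028],[0,0,0.1,0,0,0],[0,0,0.12,0,0,0],[0,0,0.12,0,0,0],[0,0,0.12,0,0,0],[0,0,0.05,0,0,0],[0,0,0,0,0,0],[0,0,0,0,0,0],[0,0,0,0,0,0]],
])

```text
clock: 10.22
position: [0.5636, -0.1402, 0.0739]
ee_rot: [0.998, -0.066, 0.0, 0.0]
ft_force: [-0.1, 0.5, -2.7]
grip_width: 0.19
grasp_force: 88.2
```

```bash
python3 - <<'E'
from h import *
o=get_obs(); print(o["position"],o["ft_force"],o["torque"]);go(.56342,-.14021,.0627,-7.6)
E
```

```text
[ 0.56355483 -0.14021976  0.0739236 ] [-0.11435395  0.52927388 -2.70464995] [-0.00015789  0.01830591 -0.02873363]
yaw now -7.6 turn units rotvec [ 0.001 -0.004  0.001] shift units [-0.003  0.     0.281]
```

The underside is 5 mm below the pin tips with no contact force, so the pins are entering. I'll go on down to the noses.

Request:
carry_out([
  [[0,0,0.06,0,0,0],[0,0,0.06,0,0,0],[0,0,0.06,0,0,0],[0,0,0.06,0,0,0],[0,0,0.03,0,0,0],[0,0,0,0,0,0],[0,0,0,0,0,0]],
])

```text
clock: 10.8
position: [0.5633, -0.1402, 0.0628]
ee_rot: [0.998, -0.066, -0.0, -0.0]
ft_force: [0.1, -0.6, -3.2]
grip_width: 0.194
grasp_force: 88.2
```

```bash
python3 - <<'E'
from h import *
o=get_obs(); print(o["position"],o["ft_force"],o["torque"]);go(.56342,-.14021,.0427,-7.6)
E
```

```text
[ 0.56332661 -0.14015239  0.06283282] [ 0.12103419 -0.5797433  -3.18906024] [-0.00477469 -0.00041855  0.0121764 ]
yaw now -7.6 turn units rotvec [-0.     0.001  0.   ] shift units [0.003 0.001 0.503]
```

Request:
carry_out([
  [[0,0,0.025,0,0,0],[0,0,0.025,0,0,0],[0,0,0.025,0,0,0],[0,0,0.025,0,0,0],[0,0,0.025,0,0,0],[0,0,0,0,0,0]],
], force=110)

```text
clock: 11.3
position: [0.5644, -0.1404, 0.059]
ee_rot: [0.998, -0.066, 0.001, 0.0]
ft_force: [-0.9, 0.0, 5.5]
grip_width: 0.191
grasp_force: 112.4
```

Request:
carry_out([
  [[0,0,0.025,0,0,0],[0,0,0.025,0,0,0],[0,0,0,0,0,0]],
])

```text
clock: 11.55
position: [0.5647, -0.1404, 0.0577]
ee_rot: [0.998, -0.066, 0.002, 0.0]
ft_force: [-2.5, 0.2, 9.6]
grip_width: 0.192
grasp_force: 113.3
```

Request:
carry_out([
  [[0,0,0.025,0,0,0],[0,0,0.025,0,0,0],[0,0,0,0,0,0]],
])

```text
clock: 11.8
position: [0.5648, -0.1403, 0.0563]
ee_rot: [0.998, -0.066, 0.002, 0.0]
ft_force: [-4.1, 1.3, 16.2]
grip_width: 0.184
grasp_force: 114.2
```

Request:
carry_out([
  [[0,0,0.025,0,0,0],[0,0,0.025,0,0,0],[0,0,0,0,0,0]],
])

```text
clock: 12.05
position: [0.564, -0.1402, 0.053]
ee_rot: [0.998, -0.066, 0.001, 0.0]
ft_force: [-0.4, 0.9, -0.3]
grip_width: 0.186
grasp_force: 111.5
```

Snapped past the noses: the force dropped from 16 N to about 0. Next I'll go down to the seat at TCP z of about 0.043.

Request:
carry_out([
  [[0,0,0.04,0,0,0],[0,0,0.04,0,0,0],[0,0,0.04,0,0,0],[0,0,0.04,0,0,0],[0,0,0.03,0,0,0],[0,0,0,0,0,0]],
])

```text
clock: 12.55
position: [0.5628, -0.14, 0.0434]
ee_rot: [0.998, -0.066, -0.001, -0.0]
ft_force: [0.3, 0.5, -6.2]
grip_width: 0.189
grasp_force: 110.7
```

Request:
carry_out([
  [[0,0,0.02,0,0,0],[0,0,0.02,0,0,0],[0,0,0,0,0,0]],
])

```text
clock: 12.8
position: [0.5632, -0.1402, 0.0428]
ee_rot: [0.998, -0.066, -0.0, 0.0]
ft_force: [0.4, 0.3, -2.4]
grip_width: 0.189
grasp_force: 111.4
```

Request:
carry_out([
  [[0,0,0.02,0,0,0],[0,0,0.02,0,0,0],[0,0,0,0,0,0],[0,0,0,0,0,0]],
])

```text
clock: 13.13
position: [0.5633, -0.1402, 0.0427]
ee_rot: [0.998, -0.066, -0.0, 0.0]
ft_force: [-8.8, 1.1, 15.4]
grip_width: 0.191
grasp_force: 113.9
```

Request:
carry_out([
  [[-0.01,0,0,0,0,0],[0,0,0,0,0,0],[0,0,0,0,0,0],[0,0,0,0,0,0]],
])

```text
clock: 13.47
position: [0.5633, -0.1402, 0.0427]
ee_rot: [0.998, -0.066, 0.0, 0.0]
ft_force: [-6.6, 1.0, 13.1]
grip_width: 0.186
grasp_force: 113.5
```

```bash
python3 - <<'E'
from h import *
o=get_obs(); print(o["position"],o["ft_force"],o["torque"],Ro.from_quat(o["ee_rot"]).as_matrix()[:,2])
a=cv2.resize(camera("side")[190:300,225:385,::-1],(800,550),interpolation=cv2.INTER_CUBIC)
cv2.imwrite("pics/s5.png",a)
E
```

```text
[ 0.56334797 -0.14021155  0.04273423] [-6.60400587  1.0488254  13.12611859] [0.32059912 1.51977581 0.0203537 ] [ 8.54886815e-04 -7.41514174e-04 -9.99999360e-01]
```

View pics/s5.png

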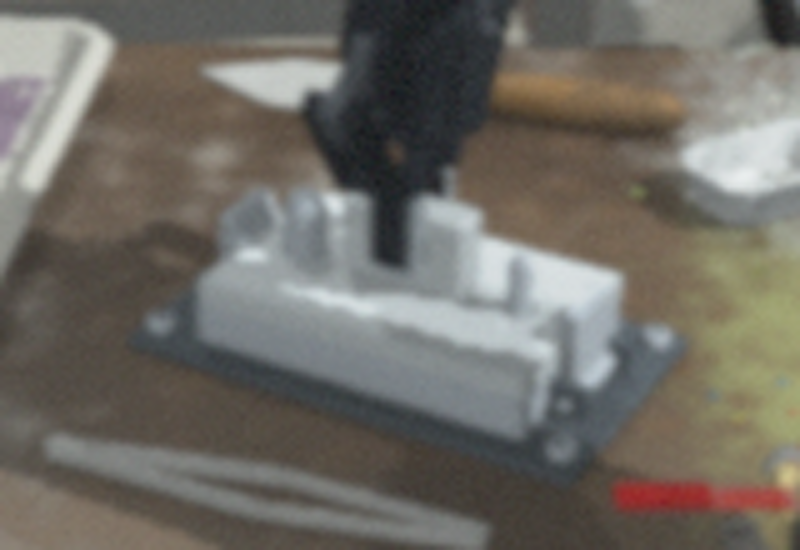

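The plate sits flush on the bed with both catches upright over its ends, at TCP z 0.0427 as expected for closed. I'll check that the push holds steady.

Request:
carry_out([
  [[0,0,0.003,0,0,0],[0,0,0,0,0,0],[0,0,0,0,0,0],[0,0,0,0,0,0],[0,0,0,0,0,0],[0,0,0,0,0,0],[0,0,0,0,0,0],[0,0,0,0,0,0]],
])

```text
clock: 14.18
position: [0.5633, -0.1402, 0.0427]
ee_rot: [0.998, -0.066, 0.0, 0.0]
ft_force: [-7.0, 1.3, 14.5]
grip_width: 0.186
grasp_force: 113.6
```

Request:
carry_out([
  [[0,0,0,0,0,0],[0,0,0,0,0,0],[0,0,0,0,0,0],[0,0,0,0,0,0],[0,0,0,0,0,0],[0,0,0,0,0,0]],
])

```text
clock: 14.68
position: [0.5633, -0.1402, 0.0427]
ee_rot: [0.998, -0.066, 0.0, 0.0]
ft_force: [-7.8, 1.0, 13.2]
grip_width: 0.187
grasp_force: 113.6
```

Steady at about 14 N, plus the plate's weight. Handing in.

```bash
python3 -c "
from workcell import *
print(hand_in())"
```

```text
the job is handed in; nothing more can be done
None
```

The mould is closed: the backplate is on both pins and flush on the bed, both catches look upright over its ends in the side view, and I handed in at about 15 s with the arm still pressing down at about 14 N; the other tools were not touched.

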